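Seat the trimming chuck and set the rim gauge

ROBOT

A 6-joint arm with a two-finger parallel gripper is mounted at the origin on the work surface. World frame = base frame: x ahead of the robot, y to its left, z up, the work surface at z = 0. Lengths are in mm, angles in rad, forces in N, time in s.
With the tool pointing down it reaches from about 275 to 1000 mm from the base axis. Payload 8.4 kg.
Tool frame: the origin (TCP) lies between the finger pads; the fingertips stand r.finger_overhang ahead of it and the grasp point (between the pads) is the TCP (r.finger_overhang is the distance from the TCP to the fingertips, in mm); z points along the fingers, y is the line along which they close (so a half turn about z gives the same grasp; the last joint's range is limited). The gripper opens to 85 mm and grips with 20 to 120 N. Pads are 22 mm wide; open, the fingers measure 114 mm over their backs; the gripper's body (76 mm by 85 mm) begins 54 mm behind the grasp point. The pads swing forward as they close: fully open they stand 13 mm farther back than shut.
Start: joints at [-1.215, 0.353, 1.633, -0, 1.155, -0.002], TCP at [218.883, -585.422, 250.281] pointing down, gripper open.
Joint ranges: [-2.63, 2.63], [-0.92, 2.1], [0.06, 2.66], [-1.3, 4.44], [0, 2.69], [-3.02, 3.02]. Speed limits (rad/s): [2.22, 2.22, 2.79, 3.14, 3.14, 3.14].

INTERFACE

Orientations are given as [roll, pitch, yaw] about the fixed x, y, z axes, in that order (R = Rz(yaw) Ry(pitch) Rx(roll)).
In Python, from rig import r, cams, sign_off gives the robot as it stands.
- The arm moves only by the shell command python3 -m crank 'ROWS' [FORCE]. ROWS is JSON, a list of rows, each a list of 7 numbers: the shift along the tool's x, y, z in m, then the turn, a rotation vector about the tool's x, y, z in rad, then the closure, from 0 (fully open) to 1 (shut). In form: [[dx, dy, dz, ax, ay, az, gripper], ...]. A call has 1 to 5 rows; each row is the pose to reach, as a shift and turn from the pose commanded when the call began, along the tool's axes at that moment; what a row does not reach only later rows make up. A row lasts 1/10 s, in which the tool goes at most 50 mm and 8.59 degrees, less where a joint would pass 70% of its speed; a pose out of reach is approached as far as the arm can. A call with a gripper value outside its range is refused whole. The fingers move at their own pace and stop on an object; FORCE is the grip in N (left out, the last holds). Time passes only in rows, so rows that repeat a pose let the fingers close. It gives the time, the measured TCP pose, the force, the opening and the grip force at its end, in the units of the state.
- r.sense(): the state, without advancing time (a new reading comes with each control period).
- cams.grab_frame(name): name is "scene" or "side" or "wrist"; returns a dict with "image" (420x560x3 uint8, red, green, blue), "fx", "fy", "cx", "cy" (pixels), "position" and "orientation" of the camera in the world. Camera axes: x right, y down, z forward; pixel columns grow to the right and rows downward; lengths in mm; the calibration is good to about 2 mm. A picture is of the moment at which its call begins. There is no depth.
- sign_off(): hands the job in; it is judged then, once.
The state is a dict: "clock": time; "qpos": joint angles; "qvel": joint speeds; "joint_efforts": joint torques, N m; "eef_pos": TCP position; "tcp_rot": TCP orientation; "contact_force": force on the tool from outside, world axes, zero at the start; "wrist_torque": the same for the moment, N m; "opening": opening from 0.0 (shut) to 1.0 (fully open); "grasp_force": force on a finger pad.
Only numpy, scipy, OpenCV 4.12 (cv2) and the standard library are available. Lean on these libraries where they do the work, as an engineer would, in place of code of your own. Each camera call takes 0.05 s, during which the arm holds its last target. There are 200 camera calls.

TASK

Set up the potter's wheel for trimming: take the trimming chuck with the narrow, tall clay collar and seat its wooden bat fully down and flat on the wheel head's two pins, leaving the wide-collared chuck where it is. Then take the wooden grip of the gauge carriage and slide it along its rail towards the wheel until you feel the sprung ball click into the notch between the two small ridges, without running on through it. Finish holding there: keep the carriage gripped, at rest with the ball settled in the bottom of the notch, and do not let go.

Things in the scene. Friction and masses are not known exactly. Their poses are not given: they have to be found in the camera images.
- chuck: Chuck to be seated, about 0.4 kg: plywood bat 100 x 100 x 14 mm with an upright fired-clay tube (collar) on top, 50 mm outer, 32 mm inner diameter, from 14 to 59 mm above the underside. Origin: centre of the bat's underside, z up. Two 12 mm through holes at 36 mm either side along its y axis (half a turn makes no difference).
- wide_chuck: The other chuck, to be left alone: same bat, but the collar is 80 mm in outer diameter and only 22 mm tall. Origin: centre of the bat's underside.
- wheel_top (a point): Centre of the wheel head's flat top, 60 mm above the table (fixed aluminium disc, diameter 170 mm; it does not turn). z up. Two steel pins, 9 mm diameter, 12 mm tall, tips tapered, stand 36 mm either side along its y axis. The rail is parallel to y, 130 mm away along +x, top 82 mm above the table, from y = -100 to +200 mm.
- carriage: Gauge carriage; axes as wheel_top, slides along y. Origin: rail top (82 mm above table), on the grip's vertical centre line. Grip: wooden block 22 mm along the rail, 36 mm across, 102 to 142 mm above table, on a saddle 56 mm long, 72 mm wide. A 6 mm rod beside it reaches 100 mm to -x over the wheel, 127 to 139 mm above table. Starts at y = +110 to +150 mm from wheel_top; friction 0.8 N.
- carriage_ball (a point): Lowest point of the sprung ball (10 mm diameter) under the carriage saddle: 25 mm from the grip's centre line on the side away from the wheel, level with it along the rail, 76 mm above the table.
- detent: Small fixed steel block beside the rail, 34 mm along it, 22 mm across; its place along the rail varies. Origin: middle of the notch on the block's top, 76 mm above table, y along the rail. Two ridges 2.5 mm tall cross it, 6.3 mm either side. Clicked in, carriage_ball is at this point. Climbing a ridge takes about 5 to 8 N; past the crest the carriage snaps into the notch and the spring centres it.
Things that resemble listed ones, but are neither listed nor needed, are in the scene too. What is shaped like the chuck but turquoise is not meant. Of the things that look like the detent, the larger one is meant.

How it is judged:
By the outcome, as a careful person would: the job done as asked, in the order asked, and still so for the second after the job is handed in, while the arm keeps its last pose, push and grip.
It also fails if it takes over 67 s, if anything falls off the work surface, if the arm or the gripper's body presses on something with over 40 N, if the wrist force passes 120 N, or if a joint passes its speed limit or range.

## Working session

There is one attempt and no reset: what is moved stays moved. The work goes in short steps, Python scripts to look and compute and a shell command to move; the robot and the scene stay as the last step left them, time stands still between calls to the robot, and variables do not carry over. Pictures are saved under pics/ and viewed, at most 10 in all, crops included, and the job is handed in when it is done.

```bash
ls; mkdir -p pics; python3 - <<'E'
from rig import r,cams
import cv2,numpy as np
print(r.sense(), r.finger_overhang)
a=[]
for n in["scene","side","wrist"]:
    f=cams.grab_frame(n); cv2.imwrite(f"pics/{n}0.png",f["image"][:,:,::-1]); print(n,{k:v for k,v in f.items() if k!="image"})
E
```

```text
pics
{'clock': 0.0, 'qpos': array([-1.21541306e+00,  3.53618393e-01,  1.63415488e+00,  1.43524526e-05,
        1.15519874e+00, -2.39248322e-03]), 'qvel': array([ 7.63154943e-04, -6.62647433e-04,  9.86214550e-04,  7.57228060e-04,
        5.43883773e-04,  6.95453615e-05]), 'joint_efforts': array([ 3.71615170e-03, -6.05249405e+01, -3.42069340e+01,  4.13323323e-04,
        9.42733604e-03, -5.78071990e-07]), 'eef_pos': array([ 218.71812668, -584.98936989,  249.57137193]), 'tcp_rot': array([-3.14021333e+00, -1.64227569e-05,  3.57769935e-01]), 'contact_force': array([ 0.12717337, -0.15206684, -0.02219686]), 'wrist_torque': array([-0.05048171,  0.01170477, -0.0053821 ]), 'grasp_force': 0.0, 'opening': 1.000362225617509} 19.0
scene {'fx': 503.988294968927, 'fy': 503.988294968927, 'cx': 284.53698110568234, 'cy': 215.57537177638898, 'position': array([1423.0568988 ,  -68.85879295,  744.5278613 ]), 'orientation': array([-2.19934869,  0.00323651,  1.55660101])}
side {'fx': 543.1842516240347, 'fy': 543.1842516240347, 'cx': 271.9159535161301, 'cy': 212.87864911020264, 'position': array([ -50.96221002, 1064.85286141,  771.76008962]), 'orientation': array([-2.06367196, -0.01636111, -2.68075694])}
wrist {'fx': 348.3286145921388, 'fy': 348.3286145921388, 'cx': 280.37651865232726, 'cy': 206.55595799345224, 'position': array([ 286.90373952, -558.50826649,  373.23633795]), 'orientation': array([ 2.85003778e+00,  1.31027427e-03, -1.21306657e+00])}
```

View pics/scene0.png

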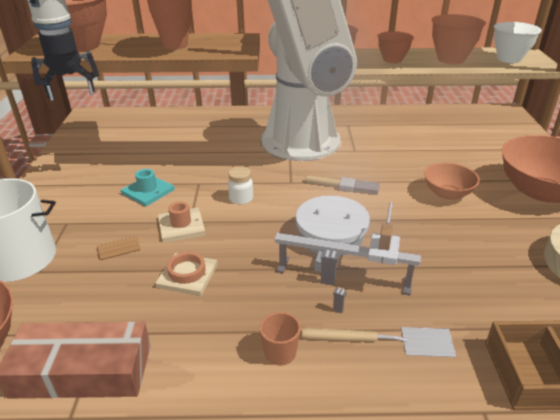

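View pics/side0.png

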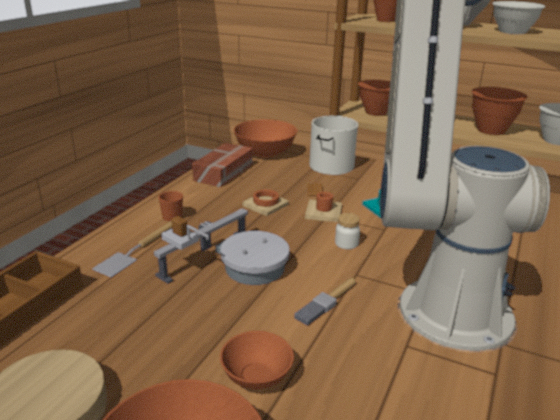

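The scene view shows three chuck-like things: turquoise at (147,186), narrow clay collar at (180,220) and wide collar at (187,270). The narrow terracotta one fits the description. The wheel is at (332,218), with the carriage at (388,240). The detent-like blocks are at (328,266), larger and beside the rail, and (339,300), smaller; the larger one is meant. I'll confirm with one enlarged crop.

```bash
cat > h.py <<'E'
from rig import r,cams
import cv2,numpy as np
from scipy.spatial.transform import Rotation as R
def ray(f,u,v):
    d=R.from_euler('xyz',f["orientation"]).as_matrix()@np.array([(u-f["cx"])/f["fx"],(v-f["cy"])/f["fy"],1]); return np.array(f["position"]),d
def onz(f,u,v,z):
    p,d=ray(f,u,v); return p+d*(z-p[2])/d[2]
def proj(f,P):
    c=R.from_euler('xyz',f["orientation"]).as_matrix().T@(np.array(P,float)-f["position"]); return f["fx"]*c[0]/c[2]+f["cx"],f["fy"]*c[1]/c[2]+f["cy"]
def tri(fa,a,fb,b):
    p,d=ray(fa,*a);q,e=ray(fb,*b);s=np.linalg.lstsq(np.c_[d,-e],q-p,rcond=None)[0]
    return (p+s[0]*d+q+s[1]*e)/2, np.linalg.norm(p+s[0]*d-q-s[1]*e)
E
python3 - <<'E'
from h import *
s=cams.grab_frame("scene")
im=s["image"][:,:,::-1]
A=cv2.resize(im[160:320,110:270],(400,400),interpolation=cv2.INTER_CUBIC)
B=cv2.resize(im[190:320,265:425],(400,325),interpolation=cv2.INTER_CUBIC)
o=np.zeros((400,800,3),np.uint8);o[:,:400]=A;o[:325,400:]=B
cv2.imwrite("pics/crop1.png",o)
for n,u,v,z in[("chuck collar top",180,208,59),("wide top",187,263,36),("wheel",332,219,60),("grip",388,230,142),("detent",329,254,76)]: print(n,onz(s,u,v,z).round())
E
```

```text
chuck collar top [ 445. -304.   59.]
wide top [ 615. -266.   36.]
wheel [497.  51.  60.]
grip [646. 142. 142.]
detent [638.  31.  76.]
```

View pics/crop1.png

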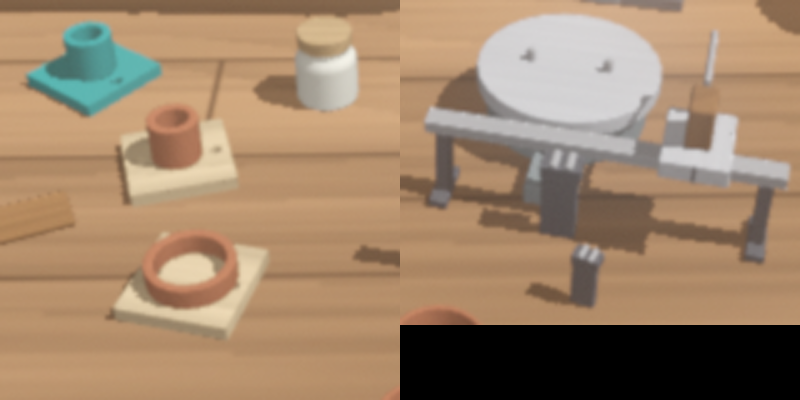

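The crop confirms it. The narrow, tall collar is at crop (175,135), with a hole in its bat at (217,149), next to the wide collar and the turquoise decoy. The larger detent block, with two ridges, is at (563,160), and the small decoy is at (587,255). Next I compute rough poses and the approach.

```bash
cat >> h.py <<'E'
def delta(P,yaw):
    """shift (m) in tool axes and turn about tool z to reach world P, yaw"""
    s=r.sense();M=R.from_euler('xyz',s["tcp_rot"]).as_matrix()
    d=M.T@(np.array(P)-s["eef_pos"])/1000
    T=R.from_euler('xyz',[np.pi,0,yaw]).as_matrix()
    return d.round(4),R.from_matrix(M.T@T).as_rotvec().round(4)
E
python3 - <<'E'
from h import *
s=cams.grab_frame("scene")
A=lambda x,y:(110+x/2.5,160+y/2.5); B=lambda x,y:(265+(x-400)/2.5,190+y/2.5)
c=[onz(s,*A(*p),14)[:2] for p in[(120,140),(221,122),(237,183),(128,192)]]
print("bat corners",np.round(c),"mean",np.mean(c,0)); h=onz(s,*A(217,149),14);print("hole",h)
for i in range(4):
    d=c[(i+1)%4]-c[i];print(np.hypot(*d),np.arctan2(d[1],d[0]))
p1,p2=onz(s,*B(530,54),70),onz(s,*B(606,66),70);print("pins",p1,p2,np.linalg.norm(p1-p2),(p1+p2)/2,np.arctan2(*(p2-p1)[1::-1]))
m=onz(s,*A(174,118),59);print("collar",m, np.arctan2(h[1]-m[1],h[0]-m[0]))
a,b=onz(s,*B(432,115),82),onz(s,*B(785,172),82);print("rail",a,b,np.arctan2(*(b-a)[1::-1]))
print(r.sense()["clock"], delta([445-70,-304,200],0.3),delta([445,-304,200],0.0))
E
```

```text
bat corners [[ 414. -369.]
 [ 385. -273.]
 [ 485. -246.]
 [ 497. -346.]] mean [ 445.34368718 -308.38207058]
hole [ 430.84024677 -271.30617301   14.        ]
100.15868442524966 1.8642131185729829
103.75467850651732 0.26761156401701724
100.93636303915139 -1.4536847525487455
86.03734014601308 -2.8701462840566503
pins [481.00366497  17.01781782  70.        ] [501.00618207  84.73660565  70.        ] 70.61115291370444 [491.00492352  50.87721173  70.        ] 1.2835869455849698
collar [ 441.63293806 -305.90302259   59.        ] 1.8731854244267916
rail [584.96541292 -73.37497376  82.        ] [663.48597222 208.35710503  82.        ] 1.2989874958945848
0.25 (array([ 0.2448, -0.2087,  0.0501]), array([-0.0007,  0.    ,  0.0578])) (array([ 0.3104, -0.1842,  0.0501]), array([-7.000e-04,  1.000e-04,  3.578e-01]))
```

```bash
python3 -m crank '[[0.04,-0.023,0.0,0,0,0.01,0],[0.08,-0.046,0.01,0,0,0.03,0],[0.12,-0.07,0.03,0,0,0.05,0],[0.155,-0.092,0.045,0,0,0.068,0],[0.195,-0.115,0.057,0,0,0.068,0]]' 40
python3 -m crank '[[0.04,-0.022,0.01,0,0,0,0],[0.08,-0.045,0.02,0,0,0,0],[0.102,-0.06,0.033,0,0,0,0],[0.102,-0.06,0.033,0,0,0,0],[0.102,-0.06,0.033,0,0,0,0]]'
python3 - <<'E'
from h import *
f=cams.grab_frame("wrist");cv2.imwrite("pics/w1.png",f["image"][:,:,::-1]); print(f["position"],f["orientation"])
print(delta([445,-305,160],.29),r.sense()["eef_pos"])
E
```

```text
clock: 0.75
eef_pos: [361.6, -407.8, 192.4]
tcp_rot: [-3.141, 0.0, 0.289]
contact_force: [0.7, 0.6, 0.4]
opening: 1.004
grasp_force: 0.0
clock: 1.25
eef_pos: [441.9, -322.4, 160.1]
tcp_rot: [-3.141, 0.001, 0.292]
contact_force: [-0.5, -0.6, -0.4]
opening: 0.995
grasp_force: 0.0
[ 511.66692884 -300.31194059  283.62337997] [ 2.84937156e+00  4.71796572e-04 -1.27930917e+00]
(array([ 0.0083, -0.0164,  0.0004]), array([0.0002, 0.0002, 0.0003])) [ 441.72834125 -323.10052357  160.43429571]
```

View pics/w1.png

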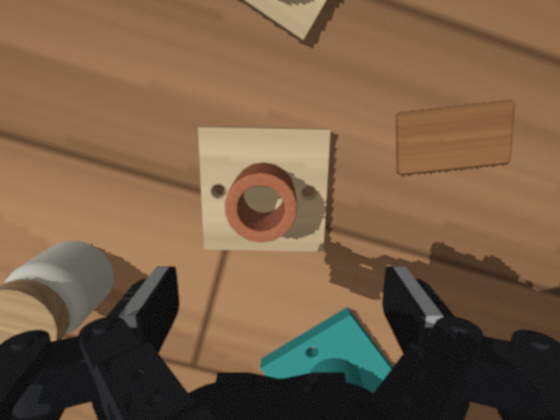

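The wrist view shows the chuck bat with corners (198,128), (330,130), (326,251) and (204,250), holes at (218,191) and (308,192), and the collar top ring around (261,203). The jar is at the lower left and the turquoise chuck at the bottom.

```bash
python3 - <<'E'
from h import *
f=cams.grab_frame("wrist")
c=np.array([onz(f,*p,14)[:2] for p in[(198,128),(330,130),(326,251),(204,250)]]);print(c.round(),c.mean(0))
for i in range(4):
    d=c[(i+1)%4]-c[i];print(np.hypot(*d).round(),np.arctan2(d[1],d[0]).round(3))
h=[onz(f,*p,14) for p in[(218,191),(308,192)]];m=(h[0]+h[1])/2;d=h[0]-h[1];yaw=np.arctan2(d[1],d[0])-np.pi/2
print("holes",m,np.linalg.norm(d),yaw,"collar",onz(f,261,203,59))
print("tcp pix",proj(f,r.sense()["eef_pos"]))
print(delta([m[0],m[1],42],yaw))
for n,u,v,z in[("jar",75,260,60),("turq corner",349,309,14)]:print(n,onz(f,u,v,z))
E
```

```text
[[ 475. -247.]
 [ 503. -343.]
 [ 407. -372.]
 [ 379. -274.]] [ 441.03497025 -308.94763809]
100.0 -1.295
100.0 -2.844
103.0 1.852
100.0 0.273
holes [ 441.78146586 -307.4499272    14.        ] 71.9061652893903 0.27875679162622014 collar [ 445.32688118 -307.25827752   59.        ]
tcp pix (np.float64(284.1699011500842), np.float64(293.4897998058681))
(array([ 0.0048, -0.0154,  0.1186]), array([ 0.0005, -0.0001,  0.0106]))
jar [ 367.94710914 -193.09326489   60.        ]
turq corner [ 360.14850003 -409.89638678   14.        ]
```

```bash
python3 -m crank '[[0.0055,-0.015,0.03,0,0,0.013,0],[0.0055,-0.015,0.07,0,0,0.013,0],[0.0055,-0.015,0.1,0,0,0.013,0],[0.0055,-0.015,0.12,0,0,0.013,0],[0.0055,-0.015,0.12,0,0,0.013,0]]'
python3 -m crank '[[0,0,0,0,0,0,1],[0,0,0,0,0,0,1],[0,0,0,0,0,0,1],[0,0,0,0,0,0,1],[0,0,0,0,0,0,1]]' 50
python3 -m crank '[[0,0,0,0,0,0,1],[0,0,0,0,0,0,1],[0,0,-0.01,0,0,0,1],[0,0,-0.04,0,0,0,1],[0,0,-0.04,0,0,0,1]]' 50
```

```text
clock: 1.85
eef_pos: [440.8, -307.0, 38.3]
tcp_rot: [-3.139, 0.003, 0.275]
contact_force: [-0.4, 0.3, 0.6]
opening: 1.002
grasp_force: 0.0
clock: 2.35
eef_pos: [443.5, -307.7, 42.2]
tcp_rot: [3.139, -0.001, 0.277]
contact_force: [-2.3, -0.8, 7.4]
opening: 0.576
grasp_force: 50.8
clock: 2.85
eef_pos: [444.7, -308.1, 83.8]
tcp_rot: [3.137, -0.004, 0.277]
contact_force: [0.5, -1.8, -4.7]
opening: 0.578
grasp_force: 53.9
```

```bash
python3 -m crank '[[0,0,-0.045,0,0,0,1],[0.005,-0.02,-0.09,0,0,0.05,1],[0.013,-0.06,-0.116,0,0,0.12,1],[0.022,-0.105,-0.116,0,0,0.22,1],[0.03,-0.15,-0.116,0,0,0.32,1]]'
python3 - <<'E'
from h import *
print(delta([414,73,200],-.28),r.sense()["grasp_force"],r.sense()["tcp_rot"])
E
```

```text
clock: 3.35
eef_pos: [430.7, -153.1, 197.1]
tcp_rot: [3.141, -0.002, -0.048]
contact_force: [1.4, 0.6, -4.7]
opening: 0.58
grasp_force: 55.5
(array([-0.0276, -0.2251, -0.0031]), array([ 2.000e-04, -2.400e-03,  2.316e-01])) 55.52719920873642 [ 3.14108822e+00 -2.35178198e-03 -4.83503871e-02]
```

```bash
python3 -m crank '[[-0.005,-0.045,0,0,0,0.06,1],[-0.01,-0.09,0,0,0,0.13,1],[-0.016,-0.135,0,0,0,0.2,1],[-0.022,-0.18,0,0,0,0.235,1],[-0.027,-0.223,0,0,0,0.235,1]]'
python3 -m crank '[[0,0,0,0,0,0,1],[0,0,0,0,0,0,1],[0,0,0,0,0,0,1]]'
python3 - <<'E'
from h import *
f=cams.grab_frame("wrist");cv2.imwrite("pics/w2.png",cv2.resize(f["image"][:,:,::-1],(800,600)))
print(r.sense())
E
```

```text
clock: 3.85
eef_pos: [412.4, 71.4, 196.2]
tcp_rot: [-3.141, -0.0, -0.279]
contact_force: [1.5, -0.8, -4.8]
opening: 0.576
grasp_force: 55.5
clock: 4.15
eef_pos: [413.1, 69.1, 196.1]
tcp_rot: [3.141, 0.0, -0.278]
contact_force: [0.1, -0.8, -4.9]
opening: 0.581
grasp_force: 55.7
{'clock': 4.2, 'qpos': array([ 1.61553813e-01,  9.71968940e-02,  2.10670289e+00, -3.04318837e-04,
        9.38038762e-01,  2.01167207e+00]), 'qvel': array([-0.01210888,  0.00062929, -0.00392931,  0.00222616,  0.00235221,
        0.00345356]), 'joint_efforts': array([ 8.59565400e-01, -3.84783661e+01, -3.07942057e+01,  4.35603037e-02,
        6.14977267e-03, -5.10806451e-03]), 'eef_pos': array([413.22618402,  68.78448754, 196.10383627]), 'tcp_rot': array([ 3.14122316e+00,  2.08145720e-04, -2.79141965e-01]), 'contact_force': array([ 0.09518012,  0.15514204, -4.91151668]), 'wrist_torque': array([-0.04045018, -0.03855534, -0.02171626]), 'grasp_force': 55.69623112678528, 'opening': 0.5803960460141998}
```

View pics/w2.png

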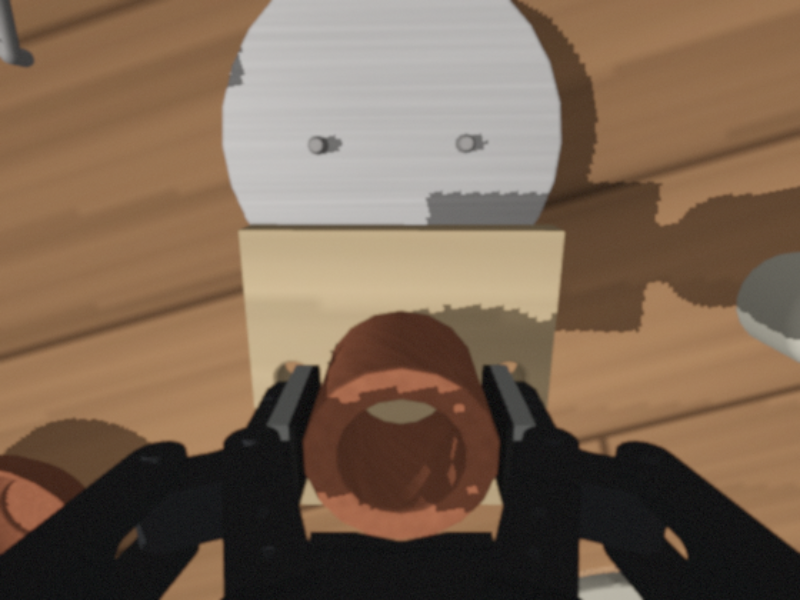

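The wrist view (800-scale) shows pin tips at (316,145) and (465,143). The held bat's front edge runs from (240,231) to (565,231), and its holes peek out at about (290,370) and (512,370).

```bash
python3 - <<'E'
from h import *
f=cams.grab_frame("wrist");k=.7
g=lambda u,v,z:onz(f,u*k,v*k,z)
p,q=g(316,145,72),g(465,143,72);d=p-q;yw=np.arctan2(d[1],d[0])-np.pi/2;W=(p+q)/2
print("pins",p,q,np.linalg.norm(d),"mid",W,"yaw",yw)
# wheel rim ellipse check: left/right extremes
print("rim width",np.linalg.norm(g(223,125,60)-g(561,125,60)),(g(223,125,60)+g(561,125,60))/2)
s=r.sense();M=R.from_euler('xyz',s["tcp_rot"]).as_matrix()
for h in(26,28):
    z=s["eef_pos"][2]-h
    a,b=[M.T@(g(u,231,z)-s["eef_pos"]) for u in(240,565)]
    print(h,"front corners tool",a,b,"w",np.linalg.norm(a-b),"ang",np.arctan2(a[0]-b[0],-(a[1]-b[1])))
print(delta([W[0],W[1],140],yw))
E
```

```text
pins [494.54600606  88.27303955  72.        ] [475.86103248  19.79381839  72.        ] 70.98261736771636 mid [485.20351927  54.03342897  72.        ] yaw -0.2663719585955824
rim width 167.04026644929962 [493.71153583  50.97340464  60.        ]
26 front corners tool [ 47.62579554 -49.55894281  25.98048823] [47.67765122 48.62966753 26.0068529 ] w 98.18862757338279 ang -0.0005281230677980868
28 front corners tool [ 47.29548379 -50.20689539  27.98035731] [47.34803293 49.29480115 28.00707456] w 99.50171400236712 ang -0.0005281230677977767
(array([ 0.0731, -0.0058,  0.0561]), array([ 0.0003,  0.0001, -0.0134]))
```

```bash
python3 -m crank '[[0,0,0.03,0,0,-0.012,1],[0,0,0.055,0,0,-0.012,1],[0,0,0.072,0,0,-0.012,1],[0,0,0.072,0,0,-0.012,1],[0,0,0.072,0,0,-0.012,1]]'
python3 - <<'E'
from h import *
f=cams.grab_frame("wrist");cv2.imwrite("pics/w3.png",cv2.resize(f["image"][20:230,140:420,::-1],(800,600),interpolation=cv2.INTER_CUBIC))
print(r.sense()["eef_pos"],r.sense()["tcp_rot"])
E
```

```text
clock: 4.75
eef_pos: [413.5, 68.9, 124.5]
tcp_rot: [3.141, 0.001, -0.268]
contact_force: [-0.1, -0.5, -4.5]
opening: 0.58
grasp_force: 55.7
[414.04019407  69.12531451 124.96069134] [-3.14125947e+00 -7.47319299e-04 -2.67471096e-01]
```

View pics/w3.png

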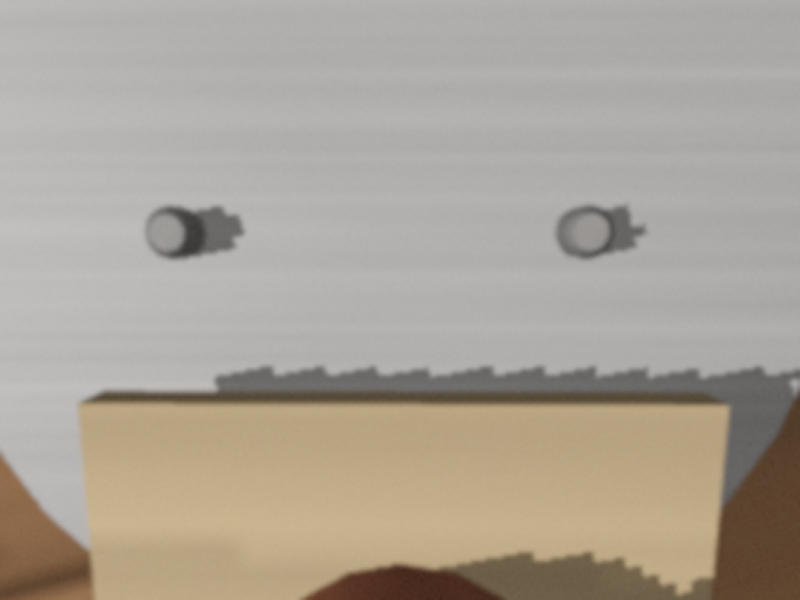

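In the close crop (scale 2.857) the pin tips are at (167,232) and (590,232). The bat's top front edge runs from (79,404) to (730,405).

```bash
python3 - <<'E'
from h import *
f=cams.grab_frame("wrist")
s=r.sense();M=R.from_euler('xyz',s["tcp_rot"]).as_matrix()
k=280/800
g=lambda u,v,z:M.T@(onz(f,140+(u+.5)*k-.5,20+(v+.5)*k-.5,z)-s["eef_pos"])
p,q=g(167,232,72),g(590,232,72);print("pins tool",p,q,np.linalg.norm(p-q),"mid",(p+q)/2,"ang",np.arctan2(p[0]-q[0],q[1]-p[1]))
for h in(26,28,30):
    a,b=g(79,404,s["eef_pos"][2]-h),g(730,405,s["eef_pos"][2]-h);print(h,a,b,"w",np.linalg.norm(a-b),"mid",(a+b)/2,"ang",np.arctan2(a[0]-b[0],b[1]-a[1]),
    "shift", (p+q)/2-(a+b)/2+[50,0,0])
print(s["eef_pos"])
E
```

```text
pins tool [ 72.84250106 -40.56313942  53.3287275 ] [72.81796123 31.27758969 53.28167764] 71.84074870257008 mid [72.83023115 -4.64277487 53.30520257] ang 0.0003415866350639837
26 [ 47.95314405 -49.39308016  26.1006242 ] [47.77180031 48.81422543 26.03609597] w 98.20749422473253 mid [47.86247218 -0.28942736 26.06836009] ang 0.0018465381606266919 shift [74.96775896 -4.3533475  27.23684249]
28 [ 47.62579411 -50.04446411  28.10058692] [47.44202326 49.47725182 28.03519504] w 99.5219070773322 mid [47.53390869 -0.28360615 28.06789098] ang 0.001846538160626828 shift [75.29632246 -4.35916872 25.2373116 ]
30 [ 47.29844418 -50.69584805  30.10054963] [47.11224621 50.1402782  30.0342941 ] w 100.83631992993185 mid [47.20534519 -0.27778493 30.06742187] ang 0.0018465381606270314 shift [75.62488595 -4.36498994 23.2377807 ]
[414.23154126  69.31176097 125.19841511]
```

```bash
python3 -m crank '[[0.03,-0.002,0,0,0,0,1],[0.055,-0.0044,0,0,0,0,1],[0.0754,-0.0044,0,0,0,0,1],[0.0754,-0.0044,0,0,0,0,1],[0.0754,-0.0044,0,0,0,0,1]]'
python3 -m crank '[[0,0,0.004,0,0,0,1],[0,0,0.008,0,0,0,1],[0,0,0.011,0,0,0,1],[0,0,0.013,0,0,0,1],[0,0,0.013,0,0,0,1]]'
```

```text
clock: 5.35
eef_pos: [487.5, 53.9, 124.9]
tcp_rot: [-3.141, -0.0, -0.267]
contact_force: [-0.8, -0.9, -4.6]
opening: 0.578
grasp_force: 55.7
clock: 5.85
eef_pos: [486.9, 54.1, 110.9]
tcp_rot: [3.141, 0.001, -0.266]
contact_force: [0.3, 0.0, -5.2]
opening: 0.576
grasp_force: 55.7
```

```bash
python3 -m crank '[[0,0,0.002,0,0,0,1],[0,0,0.004,0,0,0,1],[0,0,0.006,0,0,0,1],[0,0,0.008,0,0,0,1],[0,0,0.008,0,0,0,1]]'
```

```text
clock: 6.35
eef_pos: [487.1, 54.0, 103.0]
tcp_rot: [3.141, 0.0, -0.266]
contact_force: [0.8, 0.5, -4.5]
opening: 0.582
grasp_force: 55.7
```

```bash
python3 -m crank '[[0,0,0.001,0,0,0,1],[0,0,0.002,0,0,0,1],[0,0,0.003,0,0,0,1],[0,0,0.003,0,0,0,1]]'
```

```text
clock: 6.75
eef_pos: [487.4, 54.0, 102.1]
tcp_rot: [-3.142, -0.0, -0.266]
contact_force: [-8.6, -0.3, 23.3]
opening: 0.58
grasp_force: 58.0
```

```bash
python3 -m crank '[[0,0,-0.0015,0,0,0,1],[0,0,-0.002,0,0,0,1],[0,0,-0.002,0,0,0,0],[0,0,-0.002,0,0,0,0],[0,0,-0.002,0,0,0,0]]'
python3 -m crank '[[0,0,0,0,0,0,0],[0,0,-0.02,0,0,0,0],[0,0,-0.06,0,0,0,0],[0,0,-0.11,0,0,0,0],[0,0,-0.14,0,0,0,0]]'
python3 -m crank '[[-0.02,0,0,0,0,0,0],[-0.04,0,0,0,0,0,0],[-0.04,0,0,0,0,0,0],[-0.04,0,0,0,0,0,0]]'
python3 - <<'E'
from h import *
w=cams.grab_frame("wrist")["image"];s=cams.grab_frame("scene")["image"];d=cams.grab_frame("side")["image"]
o=np.zeros((600,800,3),np.uint8)
o[:300,:400]=cv2.resize(w,(400,300));o[:300,400:]=cv2.resize(d[180:300,150:310],(400,300),interpolation=2)
o[300:,:400]=cv2.resize(s[170:290,265:425],(400,300),interpolation=2)
cv2.imwrite("pics/c4.png",o[:,:,::-1])
E
```

```text
clock: 7.25
eef_pos: [487.6, 54.1, 102.3]
tcp_rot: [-3.141, -0.0, -0.266]
contact_force: [-0.8, 0.1, -0.1]
opening: 1.002
grasp_force: 0.0
clock: 7.75
eef_pos: [488.2, 54.1, 245.5]
tcp_rot: [-3.14, -0.003, -0.266]
contact_force: [0.7, 0.8, -0.2]
opening: 0.999
grasp_force: 0.0
clock: 8.15
eef_pos: [449.0, 64.6, 242.5]
tcp_rot: [-3.141, -0.001, -0.266]
contact_force: [0.4, 0.2, -0.1]
opening: 0.997
grasp_force: 0.0
```

View pics/c4.png

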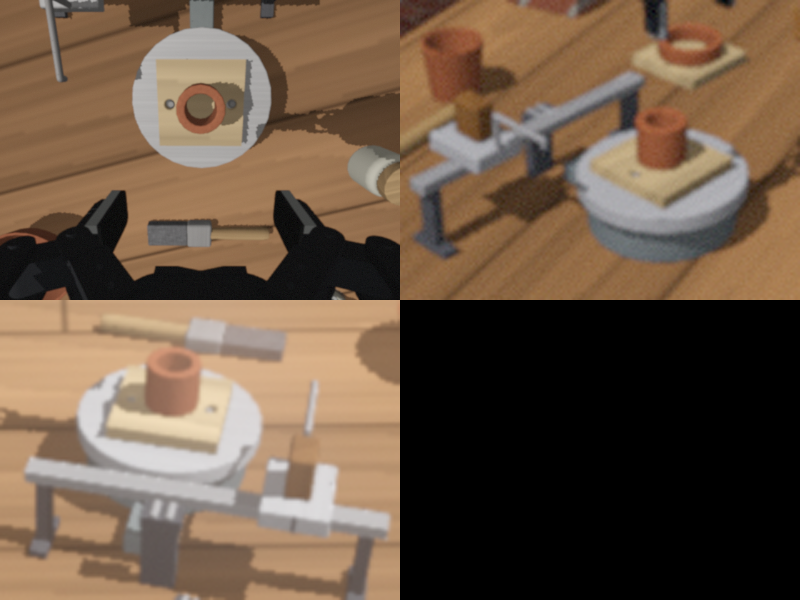

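The chuck's bat sits flat on the wheel head, with pins visible in both holes (wrist tile (170,104) and (232,103)). The wide chuck is untouched. Now I'll look at the carriage from close by.

```bash
python3 -m crank '[[0.033,-0.032,-0.004,0,0,0,0],[0.066,-0.064,-0.008,0,0,0,0],[0.1,-0.096,-0.008,0,0,0,0],[0.132,-0.126,-0.008,0,0,0,0],[0.132,-0.126,-0.008,0,0,0,0]]'
python3 -m crank '[[0,0,0,0,0,0,0],[0,0,0,0,0,0,0]]'
python3 - <<'E'
from h import *
f=cams.grab_frame("wrist");cv2.imwrite("pics/w5.png",cv2.resize(f["image"][:,:,::-1],(800,600)))
print(r.sense()["eef_pos"])
E
```

```text
clock: 8.8
eef_pos: [613.9, 153.6, 249.1]
tcp_rot: [-3.14, -0.002, -0.265]
contact_force: [0.3, -0.5, -0.2]
opening: 1.001
grasp_force: 0.0
clock: 9.0
eef_pos: [608.6, 150.9, 249.6]
tcp_rot: [3.141, 0.001, -0.266]
contact_force: [-0.3, -0.2, -0.8]
opening: 1.0
grasp_force: 0.0
[608.46525588 150.79688859 249.95335082]
```

View pics/w5.png

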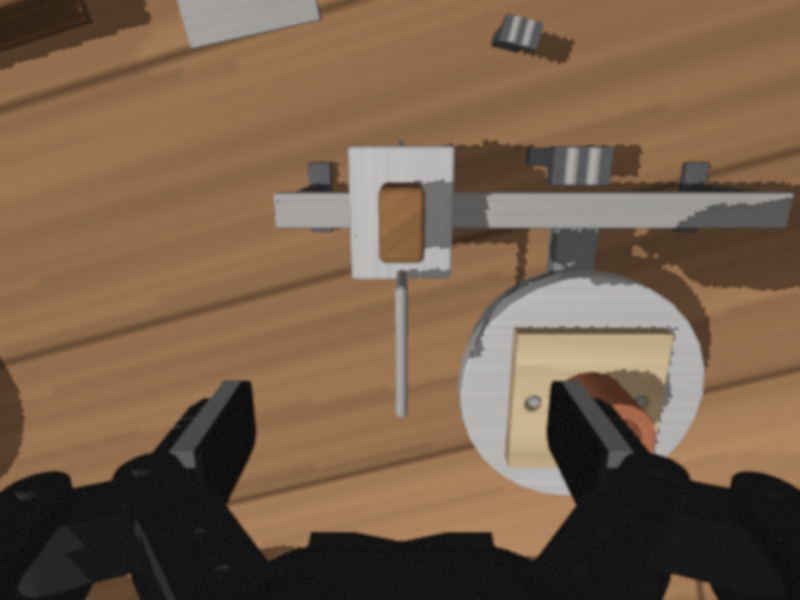

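The wrist view (800-scale) shows the grip top centred at (402,222) with the rod in line with it along -x, so closing along the rail is clear. The larger detent is beside the rail, its ridges at (572,166) and (597,166). The small decoy is at (518,33), off the rail.

```bash
python3 - <<'E'
from h import *
f=cams.grab_frame("wrist");k=.7
s=r.sense();M=R.from_euler('xyz',s["tcp_rot"]).as_matrix()
g=lambda u,v,z:M.T@(onz(f,(u+.5)*k-.5,(v+.5)*k-.5,z)-s["eef_pos"])
print("grip",g(402,222,142),"w",g(378,222,142)-g(424,222,142),"len",g(402,183,142)-g(402,262,142))
print("saddle centre y",(g(349,148,102)+g(454,148,102))/2, g(349,148,102)-g(454,148,102))
a,b=g(572,166,78.5),g(597,166,78.5);print("ridges",a,b,"mid",(a+b)/2,"gap",b-a)
l,rr=g(280,210,82),g(790,210,82);print("rail ang",np.arctan2(l[0]-rr[0],rr[1]-l[1]))
print(s["eef_pos"],s["tcp_rot"])
E
```

```text
grip [ 38.53388289  -0.29833289 108.24495229] w [ 2.79314791e-03 -2.14007411e+01 -6.97381950e-03] len [ 3.67937558e+01 -2.55064184e-02 -1.68143307e-02]
saddle centre y [ 71.37837967  -0.47032282 148.2299004 ] [ 1.79628601e-03 -5.49348307e+01 -1.78990562e-02]
ridges [ 61.36371411  97.49994359 171.76639798] [ 61.36291349 111.86232134 171.77107773] mid [ 61.3633138  104.68113247 171.76873785] gap [-8.00622053e-04  1.43623777e+01  4.67975068e-03]
rail ang 0.00011408824355535257
[608.47699805 150.79723331 250.26263329] [ 3.14126685e+00  4.56762786e-04 -2.66639575e-01]
```

```bash
python3 -m crank '[[0.0385,0,0.03,0,0,0,0],[0.0385,0,0.06,0,0,0,0],[0.0385,0,0.095,0,0,0,0],[0.0385,0,0.122,0,0,0,0],[0.0385,0,0.123,0,0,0,0]]'
python3 -m crank '[[0,0,0,0,0,0,1],[0,0,0,0,0,0,1],[0,0,0,0,0,0,1],[0,0,0,0,0,0,1],[0,0,0,0,0,0,1]]' 60
python3 -m crank '[[0,0,0,0,0,0,1],[0,0,0,0,0,0,1],[0,0,0,0,0,0,1]]'
```

```text
clock: 9.6
eef_pos: [643.4, 140.2, 123.9]
tcp_rot: [3.139, 0.006, -0.267]
contact_force: [-1.0, 0.4, -0.1]
opening: 0.999
grasp_force: 0.0
clock: 10.1
eef_pos: [646.9, 141.4, 128.7]
tcp_rot: [-3.141, -0.002, -0.266]
contact_force: [-0.3, -0.8, 5.6]
opening: 0.249
grasp_force: 58.7
clock: 10.4
eef_pos: [646.9, 141.4, 128.7]
tcp_rot: [-3.141, -0.002, -0.266]
contact_force: [-1.8, -0.9, 4.9]
opening: 0.249
grasp_force: 58.7
```

```bash
python3 -m crank '[[0,0,-0.001,0,0,0,1],[0,0.003,-0.0015,0,0,0,1],[0,0.013,-0.0015,0,0,0,1],[0,0.03,-0.0015,0,0,0,1],[0,0.045,-0.0015,0,0,0,1]]'
python3 -m crank '[[0,0.015,0,0,0,0,1],[0,0.028,0,0,0,0,1],[0,0.036,0,0,0,0,1],[0,0.04,0,0,0,0,1],[0,0.04,0,0,0,0,1]]'
cat > st.py <<'E'
from h import *
s=r.sense();M=R.from_euler('xyz',[np.pi,0,-.2665]).as_matrix()
d=M.T@(s["eef_pos"]-np.array([646.9,141.4,128.7]));F=M.T@s["contact_force"];print("travel",d.round(2),"F tool",F.round(2))
E
python3 st.py
```

```text
clock: 10.9
eef_pos: [634.5, 96.4, 128.7]
tcp_rot: [3.142, -0.001, -0.266]
contact_force: [6.4, -1.2, -6.1]
opening: 0.251
grasp_force: 59.1
clock: 11.4
eef_pos: [623.8, 57.1, 128.7]
tcp_rot: [3.141, -0.001, -0.267]
contact_force: [5.1, -1.5, -6.0]
opening: 0.252
grasp_force: 59.1
travel [-8.000e-02  8.742e+01 -5.000e-02] F tool [5.3  0.1  6.04]
```

```bash
python3 -m crank '[[0.0006,0.002,0.0008,0,0,0,1],[0.0006,0.004,0.0008,0,0,0,1],[0.0006,0.006,0.0008,0,0,0,1],[0.0006,0.006,0.0008,0,0,0,1]]' >/dev/null; python3 st.py
python3 -m crank '[[0,0.001,0,0,0,0,1],[0,0.002,0,0,0,0,1],[0,0.002,0,0,0,0,1]]' >/dev/null; python3 st.py
```

```text
travel [2.000e-02 9.206e+01 3.000e-02] F tool [-1.48  1.04 -5.62]
travel [1.000e-02 9.373e+01 1.000e-02] F tool [-0.89  0.39 -5.99]
```

```bash
python3 -m crank '[[0,0.001,0,0,0,0,1],[0,0.001,0,0,0,0,1]]' >/dev/null; python3 st.py
python3 -m crank '[[0,0.001,0,0,0,0,1],[0,0.001,0,0,0,0,1]]' >/dev/null; python3 st.py
```

```text
travel [-1.000e-02  9.439e+01  3.000e-02] F tool [-0.74 -1.4  -6.52]
travel [-0.000e+00  9.486e+01  1.000e-02] F tool [-1.28 -4.09 -5.75]
```

```bash
python3 -m crank '[[0,0.0005,-0.0004,0,0,0,1],[0,0.0005,-0.0004,0,0,0,1]]' >/dev/null; python3 st.py
python3 -m crank '[[0,0.0005,0,0,0,0,1],[0,0.0005,0,0,0,0,1]]' >/dev/null; python3 st.py
python3 -m crank '[[0,0.0005,0,0,0,0,1],[0,0.0005,0,0,0,0,1]]' >/dev/null; python3 st.py
```

```text
travel [ 2.000e-02  9.505e+01 -4.000e-02] F tool [-0.09 -6.38 -0.36]
travel [-2.000e-02  9.517e+01 -2.000e-02] F tool [-0.91 -8.71 -1.1 ]
travel [ 1.000e-02  9.529e+01 -4.000e-02] F tool [ -0.08 -11.07  -0.38]
```

Force is higher than the stated 5–8 N, so I'll look before pushing on.

```bash
python3 - <<'E'
from h import *
w=cams.grab_frame("wrist")["image"];s=cams.grab_frame("scene")["image"];d=cams.grab_frame("side")["image"]
o=np.zeros((600,800,3),np.uint8)
o[:300,:400]=cv2.resize(w,(400,300));o[:300,400:]=cv2.resize(d[180:300,150:310],(400,300),interpolation=2)
o[300:,:400]=cv2.resize(s[190:280,285:405],(400,300),interpolation=2);o[300:,400:]=cv2.resize(w[0:210,140:420],(400,300),interpolation=2)
cv2.imwrite("pics/c6.png",o[:,:,::-1])
s=r.sense();print(s["wrist_torque"],s["tcp_rot"],s["opening"],s["grasp_force"],s["clock"])
E
```

```text
[ 1.46602913 -0.40888972  0.11530373] [-3.13878717e+00 -4.48387277e-04 -2.66572494e-01] 0.24886307199052338 60.19188165664673 13.25
```

View pics/c6.png

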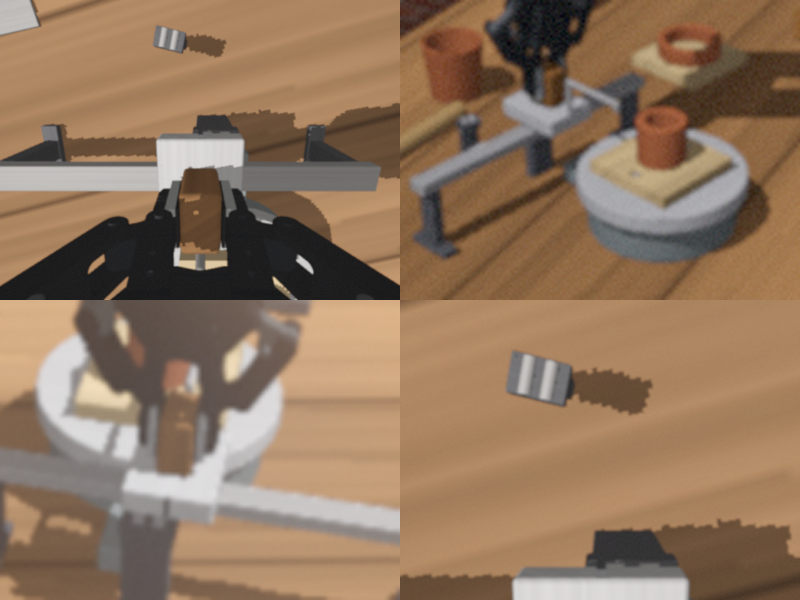

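Nothing is in the way: the saddle is a few mm short of the larger detent and the ball is against the first ridge. I'll continue in small steps.

```bash
python3 -m crank '[[0,0.0005,0,0,0,0,1],[0,0.0005,0,0,0,0,1]]' >/dev/null; python3 st.py
python3 -m crank '[[0,0.0005,0,0,0,0,1],[0,0.0005,0,0,0,0,1]]' >/dev/null; python3 st.py
python3 -m crank '[[0,0.0005,0,0,0,0,1],[0,0.0005,0,0,0,0,1]]' >/dev/null; python3 st.py
```

```text
travel [-3.000e-02  9.608e+01 -2.000e-02] F tool [-0.64 -8.49 -0.94]
travel [-2.000e-02  9.693e+01 -4.000e-02] F tool [ 0.29 -5.79 -2.24]
travel [-4.000e-02  9.773e+01  0.000e+00] F tool [ 0.3  -4.43 -1.73]
```

```bash
python3 -m crank '[[0,0.0005,0,0,0,0,1],[0,0.0005,0,0,0,0,1]]' >/dev/null; python3 st.py
python3 -m crank '[[0,0.0005,0,0,0,0,1],[0,0.0005,0,0,0,0,1]]' >/dev/null; python3 st.py
python3 -m crank '[[0,0.0005,0,0,0,0,1],[0,0.0005,0,0,0,0,1]]' >/dev/null; python3 st.py
```

```text
travel [-1.000e-02  9.852e+01  1.000e-02] F tool [-0.29 -3.68 -3.37]
travel [ 0.   99.26  0.  ] F tool [-0.9  -2.99 -5.25]
travel [-2.000e-02  9.995e+01  2.000e-02] F tool [-1.54 -2.   -5.21]
```

```bash
python3 -m crank '[[0,0.0005,0,0,0,0,1],[0,0.0005,0,0,0,0,1]]' >/dev/null; python3 st.py
python3 -m crank '[[0,0.0005,0,0,0,0,1],[0,0.0005,0,0,0,0,1]]' >/dev/null; python3 st.py
python3 -m crank '[[0,0.0005,0,0,0,0,1],[0,0.0005,0,0,0,0,1]]' >/dev/null; python3 st.py
```

```text
travel [-1.0000e-02  1.0058e+02 -1.0000e-02] F tool [-1.67 -2.14 -6.64]
travel [-2.0000e-02  1.0121e+02  1.0000e-02] F tool [-1.84 -1.03 -6.4 ]
travel [-1.0000e-02  1.0179e+02 -1.0000e-02] F tool [-2.03 -1.   -6.89]
```

```bash
python3 -m crank '[[0,0.0005,-0.0005,0,0,0,1],[0,0.0005,-0.0005,0,0,0,1]]' >/dev/null; python3 st.py
python3 -m crank '[[0,0.0005,0,0,0,0,1],[0,0.0005,0,0,0,0,1]]' >/dev/null; python3 st.py
python3 -m crank '[[0,0.0005,0,0,0,0,1],[0,0.0005,0,0,0,0,1]]' >/dev/null; python3 st.py
```

```text
travel [-5.0000e-02  1.0238e+02 -2.0000e-02] F tool [-0.33  0.66 -1.27]
travel [-3.0000e-02  1.0265e+02 -4.0000e-02] F tool [ 0.26  1.15 -2.87]
travel [-2.0000e-02  1.0296e+02 -5.0000e-02] F tool [ 1.03 -0.   -1.44]
```

```bash
python3 - <<'E'
from h import *
f=cams.grab_frame("wrist");im=f["image"].astype(int);cv2.imwrite("pics/w7.png",f["image"][:,:,::-1])
s=r.sense();M=R.from_euler('xyz',s["tcp_rot"]).as_matrix()
old=cv2.imread("pics/c6.png")[:300,:400,::-1].astype(int)
for row in (200,206,212):
    m=(im[row].min(1)>185);c=np.where(m)[0];print(row,c.min() if len(c) else None,c.max() if len(c) else None,len(c))
for row in (143,147,151):
    m=(old[row].min(1)>185);c=np.where(m)[0]*1.4;print("old",row,c.min(),c.max())
print(im[204,210:350:6].min(1)); 
E
python3 st.py
```

```text
200 220 339 120
206 220 339 120
212 220 339 120
old 143 219.79999999999998 338.79999999999995
old 147 219.79999999999998 338.79999999999995
old 151 219.79999999999998 338.79999999999995
[ 60  61 213 217 213 217 217 215 216 211 215 215 217 214 214 210 212 210
 212 210 212 211 107  52]
travel [-1.0000e-02  1.0297e+02 -5.0000e-02] F tool [ 0.28  0.08 -0.94]
```

```bash
python3 -m crank '[[0,0.0005,0,0,0,0,1],[0,0.0005,0,0,0,0,1]]' >/dev/null; python3 st.py
python3 -m crank '[[0,0.0005,0,0,0,0,1],[0,0.0005,0,0,0,0,1]]' >/dev/null; python3 st.py
python3 -m crank '[[0,0.0005,0,0,0,0,1],[0,0.0005,0,0,0,0,1]]' >/dev/null; python3 st.py
```

```text
travel [-3.0000e-02  1.0344e+02 -1.0000e-02] F tool [-0.31  0.38 -0.09]
travel [-4.0000e-02  1.0404e+02 -3.0000e-02] F tool [-0.29  1.55  0.08]
travel [ 1.0000e-02  1.0446e+02 -6.0000e-02] F tool [0.46 0.89 1.4 ]
```

```bash
python3 - <<'E'
import cv2
im=cv2.imread("pics/w5.png")
for y in(158,166,174): print(y,[int(v) for v in im[y,536:626:2].mean(1)])
x=im[120:240,500:660];cv2.imwrite("pics/d8.png",cv2.resize(x,(800,600),interpolation=cv2.INTER_NEAREST))
E
```

```text
158 [61, 62, 62, 62, 61, 61, 62, 60, 65, 81, 89, 89, 88, 88, 95, 120, 150, 167, 167, 153, 136, 109, 90, 88, 88, 91, 117, 150, 167, 166, 154, 136, 109, 90, 86, 88, 87, 85, 75, 64, 63, 62, 61, 61, 61]
166 [90, 85, 83, 83, 78, 72, 63, 63, 69, 82, 90, 90, 90, 91, 104, 136, 159, 169, 162, 147, 128, 101, 89, 88, 90, 103, 136, 161, 168, 161, 146, 125, 99, 89, 89, 90, 89, 83, 67, 60, 60, 60, 60, 61, 62]
174 [65, 65, 65, 66, 75, 88, 69, 62, 75, 86, 88, 87, 88, 90, 112, 146, 163, 167, 157, 140, 116, 91, 86, 87, 92, 117, 150, 166, 167, 155, 139, 113, 90, 87, 87, 88, 84, 72, 65, 68, 69, 64, 59, 57, 59]
```

View pics/d8.png

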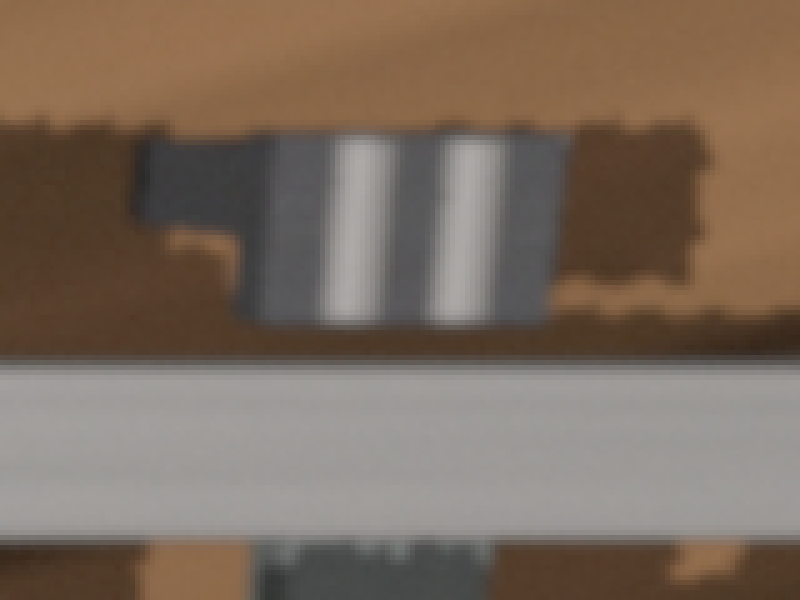

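The enlarged detent shows ridges at w5 x = 571.3 and 593.5, a 12.7 mm gap as specified. The notch is at 582.4, which puts it at a travel of about 103.7–105, so the ball should now be in the notch. I'll probe both flanks gently to centre it.

```bash
python3 -m crank '[[0,0.0005,0,0,0,0,1],[0,0.0005,0,0,0,0,1]]' >/dev/null; python3 st.py
python3 -m crank '[[0,0.0005,0,0,0,0,1],[0,0.0005,0,0,0,0,1]]' >/dev/null; python3 st.py
```

```text
travel [-5.0000e-02  1.0501e+02 -4.0000e-02] F tool [0.6  1.19 1.51]
travel [-0.0000e+00  1.0549e+02 -4.0000e-02] F tool [0.31 1.55 2.71]
```

```bash
python3 -m crank '[[0,0.0005,0.0002,0,0,0,1],[0,0.0005,0.0002,0,0,0,1]]' >/dev/null; python3 st.py
python3 -m crank '[[0,0.0005,0,0,0,0,1],[0,0.0005,0,0,0,0,1]]' >/dev/null; python3 st.py
```

```text
travel [ 2.0000e-02  1.0574e+02 -3.0000e-02] F tool [-1.9  0.9  0.8]
travel [ 2.0000e-02  1.0614e+02 -5.0000e-02] F tool [-2.1  -1.42 -0.04]
```

```bash
python3 -m crank '[[0,0.0005,0,0,0,0,1],[0,0.0005,0,0,0,0,1]]' >/dev/null; python3 st.py
python3 -m crank '[[0,0.0005,0,0,0,0,1],[0,0.0005,0,0,0,0,1]]' >/dev/null; python3 st.py
```

```text
travel [ 3.0000e-02  1.0668e+02 -1.0000e-02] F tool [-2.11 -1.05  0.37]
travel [ 2.0000e-02  1.0698e+02 -3.0000e-02] F tool [-1.5  -3.79  0.57]
```

The second ridge repeats the first one's force signature 12 mm on, so the ball is in the notch. Now the back flank.

```bash
python3 -m crank '[[0,-0.001,0,0,0,0,1],[0,-0.002,0,0,0,0,1],[0,-0.003,0,0,0,0,1],[0,-0.003,0,0,0,0,1]]' >/dev/null; python3 st.py
for i in 1 2; do :; done; python3 -m crank '[[0,-0.0005,0,0,0,0,1],[0,-0.001,0,0,0,0,1],[0,-0.001,0,0,0,0,1]]' >/dev/null; python3 st.py
python3 -m crank '[[0,-0.0005,0,0,0,0,1],[0,-0.0005,0,0,0,0,1]]' >/dev/null; python3 st.py
```

```text
travel [ 1.0000e-02  1.0517e+02 -2.0000e-02] F tool [-2.3   5.46 -3.02]
travel [  0.   104.73   0.  ] F tool [-1.97  9.24 -3.78]
travel [-2.0000e-02  1.0454e+02  2.0000e-02] F tool [-2.44  9.71 -3.93]
```

```bash
python3 -m crank '[[0,0.0015,0,0,0,0,1],[0,0.003,0,0,0,0,1],[0,0.0034,0,0,0,0,1],[0,0.0034,0,0,0,0,1],[0,0.0034,0,0,0,0,1]]' >/dev/null; python3 st.py
python3 -m crank '[[0,0,0,0,0,0,1],[0,0,0,0,0,0,1],[0,0,0,0,0,0,1]]' ; python3 st.py
```

```text
travel [ 1.000e-02  1.061e+02 -0.000e+00] F tool [-3.14  0.52 -2.02]
clock: 19.2
eef_pos: [619.0, 39.0, 128.7]
tcp_rot: [-3.142, 0.0, -0.266]
contact_force: [-3.5, 0.3, 3.8]
opening: 0.249
grasp_force: 60.4
travel [3.0000e-02 1.0611e+02 2.0000e-02] F tool [-3.47  0.59 -3.8 ]
```

```bash
python3 -m crank '[[-0.0003,0.0001,-0.0002,0,0,0,1],[-0.0003,0.0001,-0.0002,0,0,0,1],[-0.0003,0.0001,-0.0002,0,0,0,1],[-0.0003,0.0001,-0.0002,0,0,0,1]]' >/dev/null; python3 st.py; python3 -c "
from rig import sign_off
print(sign_off())"
```

```text
travel [-1.0000e-02  1.0623e+02 -3.0000e-02] F tool [-0.88 -1.17  3.66]
the job is handed in; nothing more can be done
None
```

The narrow-collar chuck is seated flat on the wheel pins, and the carriage is held gripped at rest in the notch, which I centred by pressing lightly against both ridges; the job was handed in at about 20 s, no verdict was returned, and the push over the first ridge reached about 11 N rather than the stated 5–8 N.

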